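# Mount the utensil rail on the sloping kitchen stand

## Task

Mount the blue utensil rail on the sloping oak stand: set its keyhole plate down so that the brass screw head comes up through the wide round end of the keyhole and the plate lies flat on the rubber, and let it go there. Then slide it straight down the slope, so that the screw runs into the narrow slot, until its lower edge sits on the ledge, square to it, and let it be. Leave the other kitchen things where they are.

Things in the scene. Friction and masses are not known exactly. Their poses are not given: they have to be found in the camera images.
- rail: Utensil rail, 0.26 to 0.46 kg, starts face up on the counter. Blue plate 120 mm (its x) by 160 mm (its y), 6 mm thick; origin at the centre of the plate's underside, z out of its front. A keyhole goes through the plate. When mounted, the plate's x points up the slope, keyhole slot and lip uppermost.
- bar (a point): Middle of the rail's square steel bar: 14 x 14 mm, 150 mm long along the rail's y, at rail x -30 mm, z 46 mm (its centre line), clear of the plate between posts at y +-60 mm. The place to take hold of the rail.
- keyhole (a point): Centre of the keyhole's wide end, on the plate's underside (rail x -2 mm, y 0): an octagon 24 mm across flats. From it the narrow slot, 11 mm wide, runs towards the rail's +x and ends at rail x +49 mm.
- lip (a point): Middle of the top of the lip on the plate's +x (upper) edge: 6 mm thick (rail x 54 to 60 mm), 120 mm long along y, standing from the plate's front to 26 mm above its underside. Can be pushed to slide the rail.
- face: Sloping rubber face of the fixed oak stand, 200 mm up the slope by 200 mm across, 25 degrees, rising away from the robot. Origin on the rubber at the middle of its lower end, x up the slope, y to the left, z out of the surface. A ledge 12 mm thick (x -12 to 0) rises 10 mm above the rubber along the lower end. Grippy: a rail laid on it stays; a push of 0.5 to 3 N down the slope moves it.
- groove (a point): Middle of the screw's groove, on the rubber (face x 92 mm, y 0). The screw stands square to the face on its centre line, clamped anywhere within 12 mm of here up or down the slope: its place is not measured, find it by feel or eye. Brass head 18 mm across, bevelled, underside 8.5 and top 13 mm above the rubber; shank 7 mm thick.
- home (a point): Where the rail's origin ends when its lower edge is on the ledge (face x 60 mm, y 0). With the wide end of the keyhole over the screw, the rail's origin is 22 to 46 mm farther up the slope than this (how far depends on the screw).
- bowl: Bystander: white round-bottomed bowl, 150 mm across, 70 mm high; origin at the centre of its underside
- mug: Bystander: blue mug, 80 mm across, 90 mm high; origin at the centre of its underside
- jar: Bystander: amber jar with red lid, 68 mm across, 100 mm high; origin at the centre of its underside
- can: Bystander: can with green label, 74 mm across, 110 mm high; origin at the centre of its underside
- spatula: Bystander: red-handled spatula lying flat; origin at the centre of its underside
- spoon: Bystander: steel spoon with a wooden handle lying flat; origin at the centre of its underside
- sponge: Bystander: yellow sponge block 100 x 70 x 30 mm; origin at the centre of its underside
Things that resemble listed ones, but are neither listed nor needed, are in the scene too. Of the things that look like the rail, take the one that is farthest to the robot's right at the start.

How it is judged:
By the outcome, as a careful person would: the job done as asked, in the order asked, and still so for the second after the job is handed in, with the robot touching nothing.
It also fails if it takes over 64 s, if anything falls off the work surface, if the arm or the gripper's body presses on something with over 40 N, if the wrist force passes 120 N, or if a joint passes its speed limit or range.

## Robot

A 6-joint arm with a two-finger parallel gripper is mounted at the origin on the work surface. World frame = base frame: x ahead of the robot, y to its left, z up, the work surface at z = 0. Lengths are in m, angles in rad, forces in N, time in s.
With the tool pointing down it reaches from about 0.35 to 0.725 m from the base axis. Payload 4.3 kg.
Tool frame: the origin (TCP) lies midway between the tips of the shut fingers; the grasp point (between the pads) lies 19 mm behind it; z points along the fingers, y is the line along which they close (so a half turn about z gives the same grasp; the last joint's range is limited). The gripper opens to 85 mm and grips with 20 to 120 N. Pads are 22 mm wide; open, the fingers measure 114 mm over their backs; the gripper's body (76 mm by 85 mm) begins 54 mm behind the grasp point. The pads swing forward as they close: fully open they stand 13 mm farther back than shut.
Start: joints at [-1.334, 0.377, 0.081, 1.274, 0, 1.46], TCP at [0.195, -0.541, 0.231] pointing down, gripper open.
Joint ranges: [-2.72, 2.72], [-0.84, 1.66], [-1.02, 1.22], [-1.77, 2.12], [-1.37, 1.28], [-3.14, 3.14]. Speed limits (rad/s): [2.57, 2.57, 3.14, 3.14, 3.14, 3.14].

## Interface

Orientations are given as a rotation vector (axis times angle).
In Python, from cell import r gives the robot as it stands. Calls block until the motion is done:
- r.movep(position, orientation): joint-space move of the TCP to a pose.
- r.movel(position, vel=0.15, rot=None, stop_force=None): straight line of the TCP; rot=None keeps the orientation; vel is the mean speed in m/s. With stop_force (N) it stops when the force on the tool has changed by that much, and returns True; else False.
- r.move_joints(angles): joint-space move.
- r.open_gripper() and r.gripper_close(effort=None): open the fingers fully, or close them until they stop; effort is the grip in N (None keeps the last).
- r.sleep(seconds).
- r.inverse_kinematics(position, orientation): joint angles nearest the present ones, or None.
- r.snapshot(name): name is "scene" or "top" or "wrist"; returns a dict with "frame" (420x560x3 uint8, red, green, blue), "camera_matrix" (3x3 intrinsics, pixels), "origin" and "orientation" of the camera in the world. Camera axes: x right, y down, z forward; pixel columns grow to the right and rows downward; lengths in m; the calibration is good to about 2 mm. A picture is of the moment at which its call begins. There is no depth.
A pose or a line that the arm cannot do raises r.MotionError and nothing moves.
- r.sign_off(): hands the job in; it is judged then, once.
Readings, each from a call of its own:
- r.current_t(): time.
- r.current_joint_positions(): joint angles.
- r.current_joint_velocities(): joint speeds.
- r.current_effort(): joint torques, N m.
- r.current_ee_pos(): TCP position.
- r.current_eef_rot(): TCP orientation.
- r.current_force(): force on the tool from outside, world axes, zero at the start.
- r.current_ft_torque(): the same for the moment, N m.
- r.current_opening(): finger opening in m.
- r.current_grip_force(): force on a finger pad.
Only numpy, scipy, OpenCV 4.12 (cv2) and the standard library are available. Lean on these libraries where they do the work, as an engineer would, in place of code of your own. Each camera call takes 0.05 s, during which the arm holds its last target. There are 200 camera calls.

## Working session

There is one attempt and no reset: what is moved stays moved. The work goes in short steps, each a Python script; the robot and the scene stay as the last script left them, time stands still between calls to the robot, and variables do not carry over. Pictures are saved under pics/ and viewed, at most 10 in all, crops included, and the job is handed in when it is done.

```bash
mkdir -p pics; ls; cat > h.py <<'E'
from cell import r
import numpy as np, cv2
from scipy.spatial.transform import Rotation as R
def snap(n,f,crop=None,scale=1):
    s=r.snapshot(n); im=s["frame"][:,:,::-1]
    np.savez('pics/'+f+'.npz',K=s["camera_matrix"],o=s["origin"],R=np.array(s["orientation"]))
    cv2.imwrite('pics/'+f+'_raw.png',im)
    if crop: im=im[crop[1]:crop[3],crop[0]:crop[2]]
    cv2.imwrite('pics/'+f+'.png',cv2.resize(im,None,fx=scale,fy=scale,interpolation=cv2.INTER_CUBIC))
    return s
def cam(f):
    d=np.load('pics/'+f+'.npz'); q=d['R']; M=q if q.shape==(3,3) else R.from_rotvec(q).as_matrix()
    return d['K'],d['o'],M
def ray(f,uv):
    K,o,M=cam(f); return o,M@np.linalg.solve(K,[uv[0],uv[1],1.])
def atz(f,uv,z):
    o,d=ray(f,uv); return o+d*(z-o[2])/d[2]
def proj(f,P):
    K,o,M=cam(f); p=(np.atleast_2d(P)-o)@M@K.T; return p[:,:2]/p[:,2:]
E
python3 - <<'E'
from h import *
a=snap('scene','s0',scale=1.4); b=snap('top','t0',scale=1.4)
for s in (a,b): print(s["camera_matrix"],s["origin"],s["orientation"])
print(r.current_t(), r.current_eef_rot())
E
```

```text
pics
[[526.64990161   0.         280.95253826]
 [  0.         526.64990161 209.78729277]
 [  0.           0.           1.        ]] [ 1.16271214 -0.98133287  0.82140852] [-2.04335194 -0.6301145   0.34018611]
[[423.85258618   0.         267.68382157]
 [  0.         423.85258618 203.6678909 ]
 [  0.           0.           1.        ]] [ 0.33858758 -0.00266176  1.20111512] [-2.12848508  2.14912177 -0.1437926 ]
0.1 [-3.09270483e+00 -5.41659253e-01  1.67227538e-04]
```

View pics/t0.png

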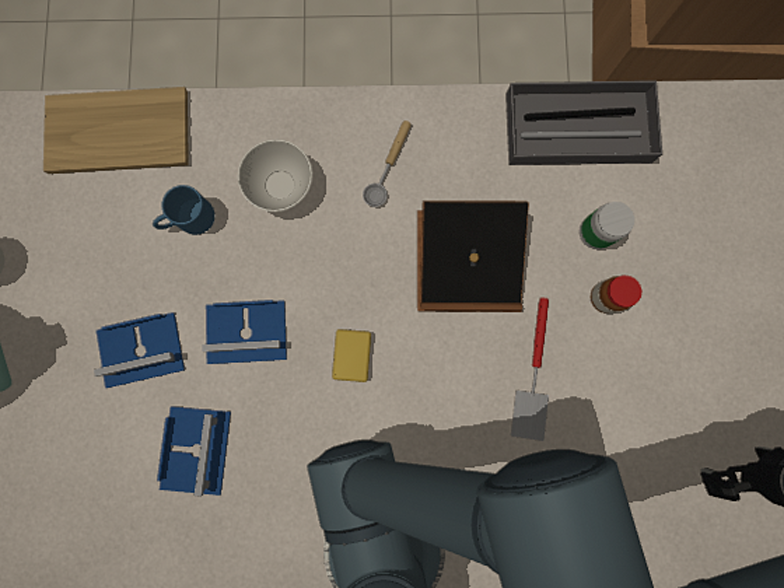

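View pics/s0.png

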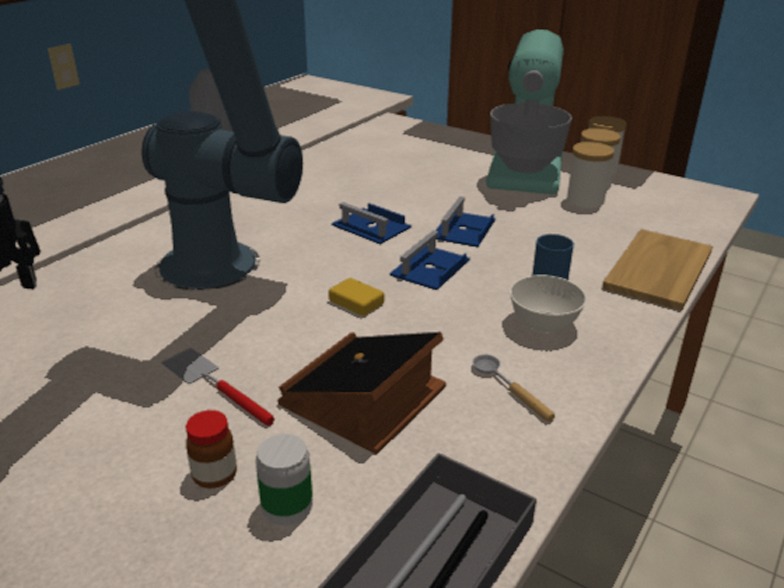

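The top view (displayed at 1.4x) shows three blue rails, at (140,350), (246,332) and (195,450). The image's right is the robot's right, so I choose (246,332). The mug is blue too, but it isn't a rail. The stand is at (474,255), with the brass screw at (474,258). I'll check the rail and stand in one enlarged crop.

```bash
python3 - <<'E'
from h import *
im=cv2.imread('pics/t0_raw.png')
a=im[205:270,138:213]; b=im[138:228,292:382]
A=cv2.resize(a,None,fx=5,fy=5,interpolation=cv2.INTER_CUBIC); B=cv2.resize(b,None,fx=4.6,fy=4.6,interpolation=cv2.INTER_CUBIC)
c=np.zeros((420,790,3),np.uint8); c[:A.shape[0],:A.shape[1]]=A; c[:B.shape[0],376:376+B.shape[1]]=B
cv2.imwrite('pics/c0.png',c)
for p in [(140,350),(246,332),(195,450)]: print(atz('t0',np.array(p)/1.4,.006))
E
```

```text
[0.38898035 0.48640454 0.006     ]
[0.42317555 0.27303982 0.006     ]
[0.19254477 0.36809338 0.006     ]
```

View pics/c0.png

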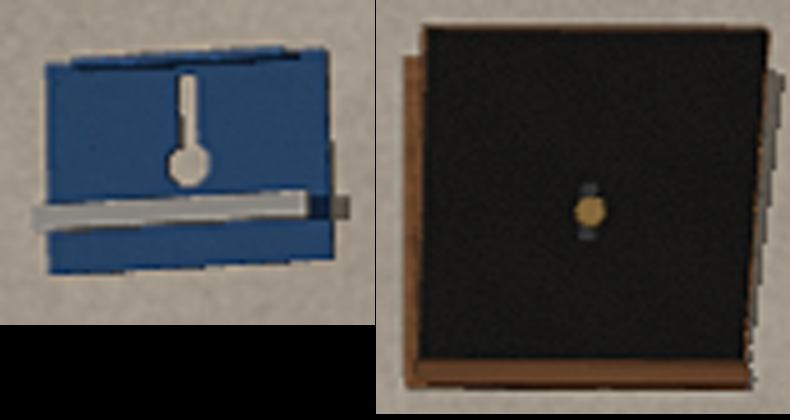

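The crop shows the chosen rail with its corners at (47,65), (328,49), (333,258) and (49,272), bar lower and lip upper. On the stand, the rubber's top corners are (428,30) and (768,30), the ledge's inner edge runs (420,358)–(747,358), and the screw head is at (590,211). I'll fit poses from these, then look at both from close by.

```bash
cat >> h.py <<'E'
from scipy.optimize import least_squares
T=np.radians(25)
def railpose(x,y,yaw):  return R.from_euler('z',yaw).as_matrix(),np.array([x,y,0.])
def facepose(x,y,z,yaw): return (R.from_euler('z',yaw)*R.from_euler('y',-T)).as_matrix(),np.array([x,y,z])
def toolrot(M,flip=1): # tool for body frame M: closes along body x, points along -z
    return R.from_matrix(np.c_[flip*M[:,1],flip*M[:,0],-M[:,2]]).as_rotvec()
def fit(fn,p0,obs,prior=None):
    # obs: list of (pic, body points, pixels)
    def res(p):
        M,t=fn(*p); e=[(proj(f,np.array(B)@M.T+t)-np.array(u)).ravel() for f,B,u in obs]
        return np.concatenate(e)
    s=least_squares(res,p0); return s.x,res(s.x)
E
cat > g.py <<'E'
from h import *
def a(p,sc,ox,oy,cx=0): p=np.array(p,float); return (p-[cx,0]+.5)/sc-.5+[ox,oy]
rp=[(.06,.08,.006),(.06,-.08,.006),(-.06,-.08,.006),(-.06,.08,.006)]
ro=('t0',rp,a([(47,65),(328,49),(333,258),(49,272)],5,138,205))
fp=[(.2,.1,0),(.2,-.1,0),(0,.1,.01),(0,-.1,.01)]
fo=('t0',fp,a([(428,30),(768,30),(420,358),(747,358)],4.6,292,138,376))
so=a([(590,211)],4.6,292,138,376)[0]
E
python3 - <<'E'
from g import *
pr,e=fit(railpose,[.42,.27,0],[ro]); print(pr,e.round(1))
pf,e=fit(facepose,[.46,-.1,.05,0],[fo]); print(pf,e.round(1))
M,t=facepose(*pf); o,d=ray('t0',so); q=M.T@(o-t);w=M.T@d; print('screw',q+w*(.013-q[2])/w[2])
Mr,tr=railpose(*pr)
j=r.current_joint_positions()
for P,Mm in ((t+M@[.09,0,.25],M),(t+M@[.06,0,.12],M),(tr+Mr@[-.03,0,.25],Mr),(tr+Mr@[-.03,0,.027],Mr),(t+M@[0,0,.08],M)):
  for f in (1,-1): print(P.round(3),f,r.inverse_kinematics(P,toolrot(Mm,f)))
E
```

```text
[0.4246085  0.27386536 0.04247009] [ 0.  -0.5 -0.1 -0.3  0.1  0.3  0.   0.5]
[ 0.4839379  -0.18260243  0.00149889 -0.0148649 ] [-0.2 -0.1 -0.1  0.1  0.2 -0.2  0.1  0.2]
screw [0.09350236 0.00109648 0.013     ]
[ 0.46  -0.182  0.266] 1 [-0.67158522 -0.12355809 -0.50827507  0.83230198  0.26097019  0.96098423]
[ 0.46  -0.182  0.266] -1 [-0.67158522 -0.12355809 -0.50827507  0.83230198  0.26097019 -2.18060843]
[ 0.488 -0.183  0.136] 1 [-0.62847177  0.03344437 -0.72502342  0.44809656  0.24582034  1.00268035]
[ 0.488 -0.183  0.136] -1 [-0.62847177  0.03344437 -0.72502342  0.44809656  0.24582034 -2.1389123 ]
[0.395 0.273 0.25 ] 1 [ 0.47212264  0.17840567 -0.13967405  1.25271661  0.          2.00044888]
[0.395 0.273 0.25 ] -1 [ 0.47212264  0.17840567 -0.13967405  1.25271661  0.         -1.14114378]
[0.395 0.273 0.027] 1 [ 0.47212264  0.35982616 -0.5220168   0.68895337  0.          2.00044888]
[0.395 0.273 0.027] -1 [ 0.47212264  0.35982616 -0.5220168   0.68895337  0.         -1.14114378]
[ 0.45  -0.182  0.074] 1 [-0.68801875  0.06490233 -0.89019706  0.2660866   0.26663148  0.94500376]
[ 0.45  -0.182  0.074] -1 [-0.68801875  0.06490233 -0.89019706  0.2660866   0.26663148 -2.1965889 ]
```

```bash
python3 - <<'E'
from g import *
M,t=facepose(.484,-.1826,.03,-.015)
r.movep(t+M@[.09,0,.27],toolrot(M)); snap('wrist','w1')
Mr,tr=railpose(.4246,.2739,.0425)
r.movep(tr+Mr@[-.03,0,.27],toolrot(Mr)); snap('wrist','w2')
print(r.current_t())
A=cv2.imread('pics/w1.png');B=cv2.imread('pics/w2.png')
s=cv2.imread('pics/s0_raw.png')[225:325,190:325]
S=cv2.resize(s,(800,593),interpolation=cv2.INTER_CUBIC); cv2.imwrite('pics/s1.png',S)
print(800/135,593/100)
E
```

```text
3.5083
5.925925925925926 5.93
```

View pics/w1.png

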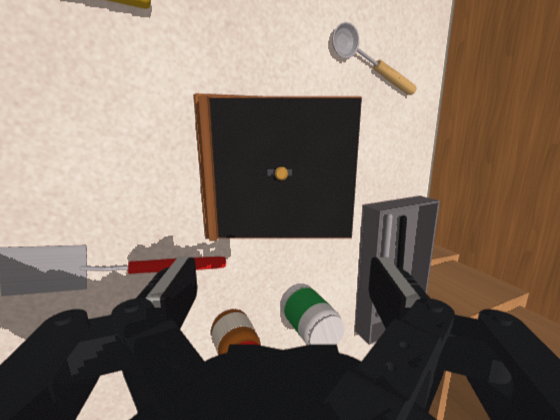

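View pics/w2.png

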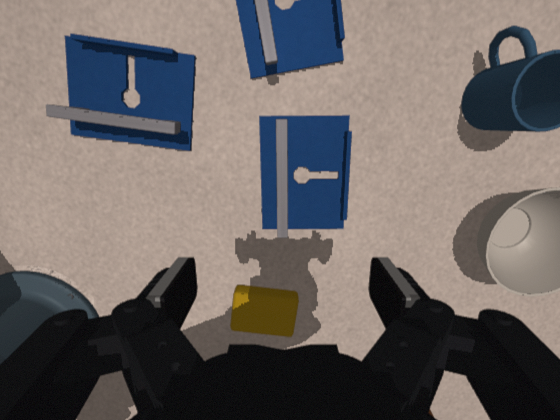

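View pics/s1.png

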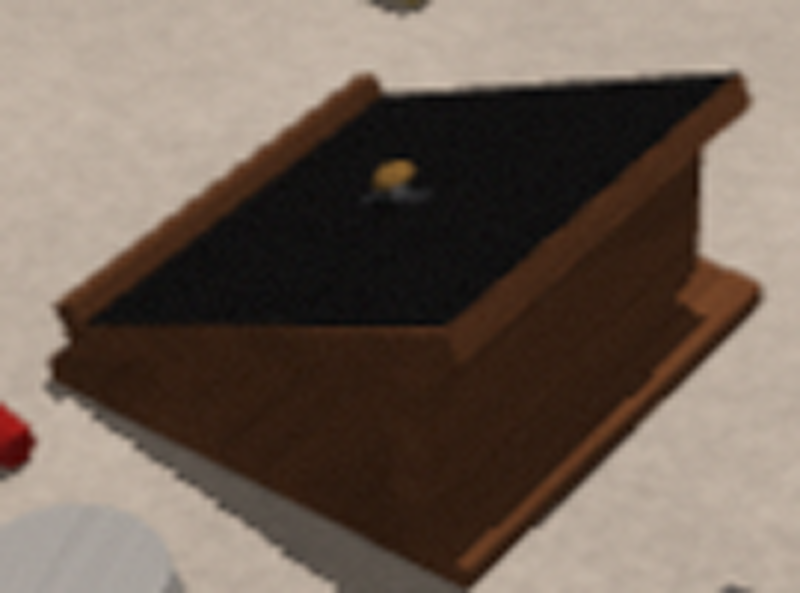

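w1: rubber corners at (361,97), (351,238), (210,98) and (216,239), screw head at (282,173). w2: the chosen rail's corners at (260,116), (349,116), (343,228) and (263,228). s1 (5.93x): rubber corners at (738,75), (450,326), (380,97) and (88,322), head at (394,173).

```bash
cat >> g.py <<'E'
f0=[(.2,.1,0),(.2,-.1,0),(0,.1,0),(0,-.1,0)]
fo1=('w1',f0,[(361,97),(351,238),(210,98),(216,239)]); s1=(282,173)
fo2=('s0',f0,a([(738,75),(450,326),(380,97),(88,322)],5.93,190,225)); s2=a([(394,173)],5.93,190,225)[0]
ro1=('w2',rp,[(260,116),(349,116),(343,228),(263,228)])
def screw(pf,f,uv):
    M,t=facepose(*pf); o,d=ray(f,uv); q=M.T@(o-t);w=M.T@d; return q+w*(.013-q[2])/w[2]
E
python3 - <<'E'
from g import *
for o in ([ro],[ro1],[ro,ro1]):
    p,e=fit(railpose,[.42,.27,0],o); print('rail',p.round(4),e.round(1))
for o in ([fo],[fo1],[fo2],[fo,fo1],[fo,fo1,fo2]):
    p,e=fit(facepose,[.48,-.18,.05,0],o); print('face',p.round(4),e.round(1)); 
    print([screw(p,*k).round(4)[:2] for k in (('t0',so),('w1',s1),('s0',s2))])
E
```

```text
rail [0.4246 0.2739 0.0425] [ 0.  -0.5 -0.1 -0.3  0.1  0.3  0.   0.5]
rail [0.4254 0.2776 1.6093] [-14.8  12.9  15.2  13.2  14.6 -13.5 -15.1 -13.8]
rail [0.4257 0.2766 1.3595] [  0.1  42.3 -42.6  -9.8  -2.8 -43.3  41.3   9.6  -1.9  -0.2  23.2  30.5
   2.2  -1.3 -23.9 -27.5]
face [ 0.4839 -0.1826  0.0015 -0.0149] [-0.2 -0.1 -0.1  0.1  0.2 -0.2  0.1  0.2]
[array([0.0935, 0.0011]), array([0.102 , 0.0011]), array([0.036 , 0.0684])]
face [ 0.4774 -0.1782  0.029  -0.0197] [-0.2  0.5 -0.4  1.  -1.  -1.   1.9 -0.4]
[array([0.0947, 0.0015]), array([0.0965, 0.0017]), array([0.0895, 0.0103])]
face [ 0.4622 -0.1556  0.0154 -0.0078] [-0.4 -0.5 -0.2 -0.   0.7 -0.2 -0.   0.7]
[array([ 0.1129, -0.0228]), array([ 0.1161, -0.0227]), array([ 0.0971, -0.0019])]
face [ 0.478  -0.1784  0.028  -0.0185] [-0.8 -0.9  1.1 -0.4 -0.7  0.7  0.9  1.3 -0.5  0.5 -0.5  0.6 -0.8 -0.8
  2.2 -0.6]
[array([0.0943, 0.0014]), array([0.0964, 0.0016]), array([0.0869, 0.0126])]
face [ 0.4765 -0.1774  0.0325 -0.0167] [-1.1 -0.8  1.  -0.5 -1.   1.1  0.9  1.6  0.9 -0.9  0.8  1.  -1.4 -1.9
  2.  -0.1  0.3  0.2 -1.5  1.7  0.3  0.3 -2.3  1.9]
[array([0.0949, 0.001 ]), array([0.0958, 0.0012]), array([0.0964, 0.0023])]
```

```bash
sed -i "s/^ro1=.*/ro1=('w2',rp,[(349,116),(343,228),(263,228),(260,116)])/" g.py
python3 - <<'E'
from g import *
for o in ([ro],[ro1],[ro,ro1]):
    p,e=fit(railpose,[.42,.27,0],o); print('rail',p.round(4),e.round(1))
M,t=facepose(.4765,-.1774,.0325,-.0167)
print(r.current_joint_positions())
for i,q in enumerate(([.095,-.03,.16],[.02,-.03,.16],[.13,-.03,.16])):
    if i==0: r.movep(t+M@q,toolrot(M))
    else: r.movel(t+M@q)
    s=snap('wrist','w%d'%(3+i)); im=s['frame']
    hsv=cv2.cvtColor(im,cv2.COLOR_RGB2HSV)
    m=cv2.inRange(hsv,(12,90,70),(28,255,255)); m[300:]=0
    n,l,st,c=cv2.connectedComponentsWithStats(m); k=np.argsort(-st[1:,4])[:4]+1
    for j in k: print(i,c[j].round(1),st[j])
print(r.current_t())
w=np.hstack([cv2.resize(cv2.imread('pics/w%d.png'%k),(400,300)) for k in (3,4)]); 
w2=cv2.resize(cv2.imread('pics/w5.png'),(400,300)); cv2.imwrite('pics/w345.png',np.vstack([w,np.hstack([w2,w2*0])]))
E
```

```text
rail [0.4246 0.2739 0.0425] [ 0.  -0.5 -0.1 -0.3  0.1  0.3  0.   0.5]
rail [0.4255 0.2752 0.0455] [ 0.8 -0.8  0.4  0.7 -0.7  1.  -0.6 -0.4]
rail [0.4253 0.2749 0.0448] [-0.4 -0.7 -0.6 -0.6 -0.2  0.  -0.3  0.3  0.7 -0.6  0.2  0.9 -0.9  1.1
 -0.6 -0.3]
[ 4.70245652e-01  1.73846753e-01 -9.34005262e-02  1.30310901e+00
 -2.33371290e-04  2.00030163e+00]
0 [513.6 155.8] [  455     0   105   300 27286]
0 [179.9 152.4] [ 162   58   36  199 3074]
0 [423.4  48.6] [397  25  52  47 919]
0 [280.8 166.4] [272 157  18  19 270]
1 [534.  164.4] [  494     0    66   300 14631]
1 [250.4 150.9] [ 236   56   28  200 3861]
1 [474.8  47.5] [451  24  48  47 906]
1 [354.5 165.2] [346 156  18  19 271]
2 [504.4 154.1] [  438     0   122   300 32935]
2 [147.7 150.9] [ 128   57   40  200 2729]
2 [400.1  48.2] [373  24  54  47 930]
2 [247.4 166.3] [239 157  18  19 272]
6.9833
```

View pics/w345.png

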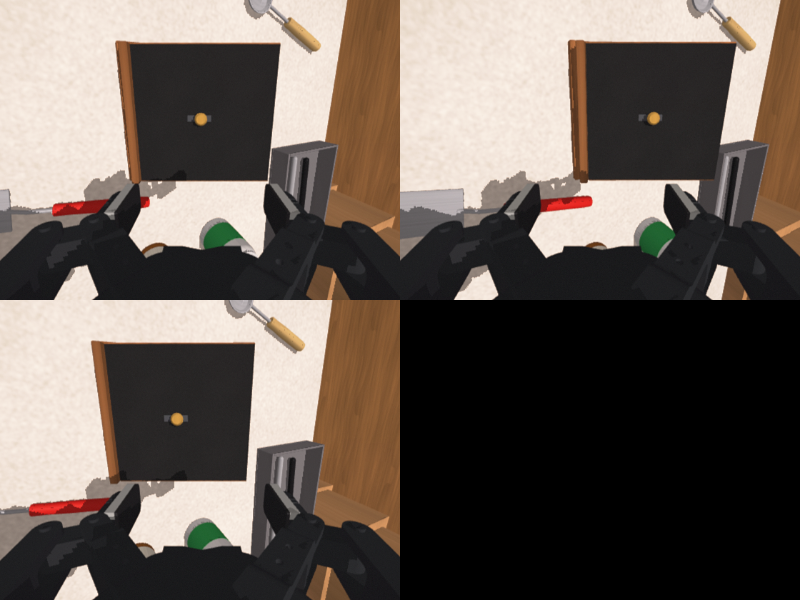

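The three close views show the stand clear, with the head at raw (280.8,166.4), (354.5,165.2) and (247.4,166.3). I'll extract the rubber corners in code and fit everything jointly.

```bash
cat >> g.py <<'E'
def corners(f):
    im=cv2.imread('pics/%s_raw.png'%f); m=(im.max(2)<75).astype(np.uint8); m[262:]=0
    m=cv2.morphologyEx(m,cv2.MORPH_OPEN,np.ones((5,5)))
    n,l,st,c=cv2.connectedComponentsWithStats(m)
    k=l[130,250]; mm=(l==k).astype(np.uint8)
    h=cv2.convexHull(cv2.findContours(mm,0,2)[0][0])
    for e in np.arange(2,30,.5):
        q=cv2.approxPolyDP(h,e,True)[:,0]
        if len(q)==4: break
    q=q.astype(float); c=q.mean(0); g=lambda sx,sy: q[np.argmax((q-c)@[sx,sy])]
    return [g(1,-1),g(1,1),g(-1,-1),g(-1,1)]
E
python3 - <<'E'
from g import *
hd={'w3':(280.8,166.4),'w4':(354.5,165.2),'w5':(247.4,166.3),'w1':s1,'t0':so}
C={f:corners(f) for f in ('w1','w3','w4','w5')}
for f in C: print(f,np.round(C[f],0).tolist())
obs=[(f,f0,C[f]) for f in C]
def run(names,extra):
    def res(p):
        M,t=facepose(*p[:4]); e=[]
        for f,B,u in [(f,f0,C[f]) for f in names]+extra:
            e.append((proj(f,np.array(B)@M.T+t)-np.array(u)).ravel()*.6)
        for f in names+[x[0] for x in extra if x[0]in hd]: e.append((proj(f,t+M@[p[4],0,.0125])-hd[f]).ravel()*2)
        return np.concatenate(e)
    s=least_squares(res,[.4765,-.177,.03,-.017,.095],loss='soft_l1'); M,t=facepose(*s.x[:4]); 
    print(s.x.round(4),'screw base',(t+M@[s.x[4],0,0]).round(4),'head',(t+M@[s.x[4],0,.013]).round(4)); print(res(s.x).round(1))
run(['w1','w3','w4','w5'],[]); run(['w3','w4','w5'],[]); run(['w1','w3','w4','w5'],[fo])
run(['w1','w3','w4','w5'],[fo,fo2])
E
```

```text
w1 [[360.0, 98.0], [350.0, 236.0], [210.0, 98.0], [218.0, 236.0]]
w3 [[391.0, 62.0], [373.0, 251.0], [182.0, 62.0], [198.0, 251.0]]
w4 [[559.0, 0.0], [559.0, 419.0], [0.0, 0.0], [0.0, 419.0]]
w5 [[355.0, 62.0], [343.0, 251.0], [146.0, 62.0], [168.0, 252.0]]
[ 0.4778 -0.1768  0.0282 -0.0181  0.0953] screw base [ 0.5641 -0.1784  0.0685] head [ 0.5587 -0.1783  0.0803]
[ 4.000e-01 -1.100e+00  4.000e-01  1.000e+00 -6.000e-01 -1.300e+00
  0.000e+00  9.000e-01 -1.000e-01 -1.200e+00 -2.000e-01  1.000e+00
 -4.000e-01 -1.500e+00 -2.000e-01  8.000e-01 -5.440e+01  3.520e+01
 -7.310e+01 -1.005e+02  1.552e+02  3.490e+01  1.574e+02 -1.006e+02
  4.000e-01 -1.500e+00  3.000e-01  1.000e+00 -1.000e-01 -1.500e+00
  2.000e-01  3.000e-01 -1.700e+00 -1.000e-01  5.000e-01  1.000e-01
 -1.000e-01  2.000e-01  4.000e-01  2.000e-01]
[ 0.4776 -0.1767  0.0289 -0.0175  0.0951] screw base [ 0.5637 -0.1782  0.0691] head [ 0.5582 -0.1781  0.0809]
[ 1.000e-01 -1.500e+00 -0.000e+00  1.100e+00 -6.000e-01 -1.700e+00
 -2.000e-01  1.000e+00 -5.400e+01  3.500e+01 -7.280e+01 -1.004e+02
  1.552e+02  3.480e+01  1.575e+02 -1.005
[... 890 characters left out ...]
636 -0.1782  0.0694] head [ 0.5582 -0.1781  0.0812]
[ 5.000e-01 -1.300e+00  5.000e-01  1.100e+00 -7.000e-01 -1.300e+00
  0.000e+00  1.000e+00  2.000e-01 -1.600e+00  1.000e-01  1.100e+00
 -7.000e-01 -1.700e+00 -2.000e-01  1.000e+00 -5.390e+01  3.490e+01
 -7.270e+01 -1.004e+02  1.552e+02  3.470e+01  1.575e+02 -1.004e+02
  6.000e-01 -1.800e+00  5.000e-01  1.100e+00 -5.000e-01 -1.700e+00
  1.000e-01  5.000e-01 -9.000e-01 -4.000e-01  3.000e-01 -3.000e-01
 -8.000e-01  6.000e-01  2.000e-01  8.000e-01  4.000e-01  8.000e-01
 -6.000e-01  1.800e+00  5.000e-01  8.000e-01 -1.000e+00  1.800e+00
 -1.800e+00 -1.000e-01  3.000e-01  1.000e-01  2.000e-01  2.000e-01
 -0.000e+00  1.000e-01 -2.000e-01 -5.000e-01]
```

```bash
cat >> g.py <<'E'
PF=(.4777,-.1768,.0287,-.0176); SX=.0952
FM,ft=facepose(*PF)
def tcp(x,y=0,z=0): return ft+FM@[x-.03,y,z+.027]   # TCP for rail origin at face (x,y,z)
def infac(): 
    p=FM.T@(np.array(r.current_ee_pos())-ft)+[.03,0,-.027]; return (p*1000).round(1)
E
python3 - <<'E'
from g import *
Mr,tr=railpose(.4255,.2752,.0450)
r.movep(tr+Mr@[-.03,0,.11],toolrot(Mr))
print(r.movel(tr+Mr@[-.03,0,.027],vel=.1,stop_force=15))
r.gripper_close(60); print(r.current_opening(),r.current_grip_force())
r.movel(tr+Mr@[-.03,0,.20],vel=.15); print(r.current_force(),r.current_opening())
r.movep(tcp(SX+.002,0,.10),toolrot(FM)); 
r.movel(tcp(SX+.002,0,.03),vel=.1); r.sleep(.3); print(infac(),r.current_force(),r.current_t())
snap('wrist','w6',crop=(140,20,420,230),scale=2.8)
E
```

```text
False
0.013244507424141353 59.28956151008606
[ 0.44410552  0.66649609 -3.13350844] 0.012564530896632793
[97.6 -0.2 30.4] [-0.10066733 -0.1676934  -2.89739682] 14.6083
```

View pics/w6.png

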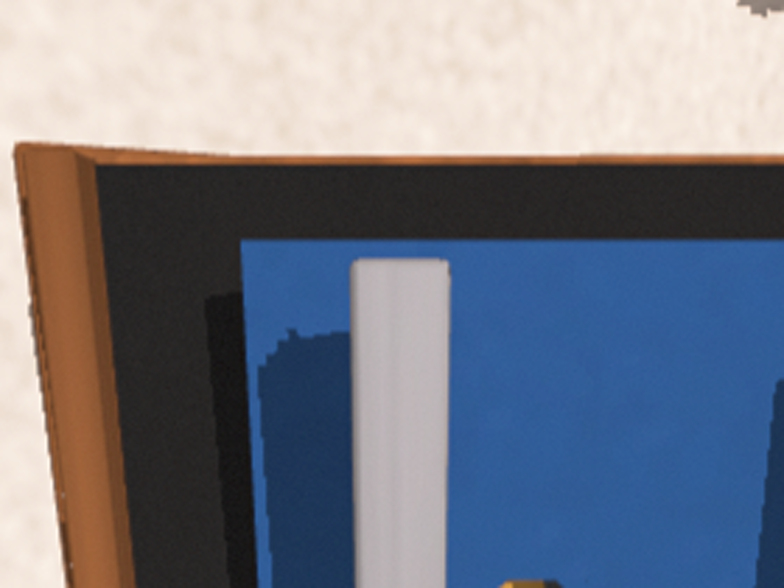

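The rail is held over the face, and the screw head shows through the keyhole at the crop's lower edge (530,583). I'll crop the keyhole from the same frame.

```bash
python3 - <<'E'
from g import *
im=cv2.imread('pics/w6_raw.png')[205:285,280:390]
cv2.imwrite('pics/c6.png',cv2.resize(im,None,fx=7,fy=7,interpolation=cv2.INTER_CUBIC))
p=proj('w6',np.array([tcp(SX+.002+x-.0+.03,y,z+.03-.027)-0 for x,y,z in []]+[ft+FM@[SX,0,.013], ft+FM@[.0976-.002,-.0002,.0304+.006],ft+FM@[.0976-.002,-.0002,.0304]]))
print(((p-[280,205]+.5)*7).round(0))
E
```

```text
[[295. 190.]
 [334. 287.]
 [324. 261.]]
```

View pics/c6.png

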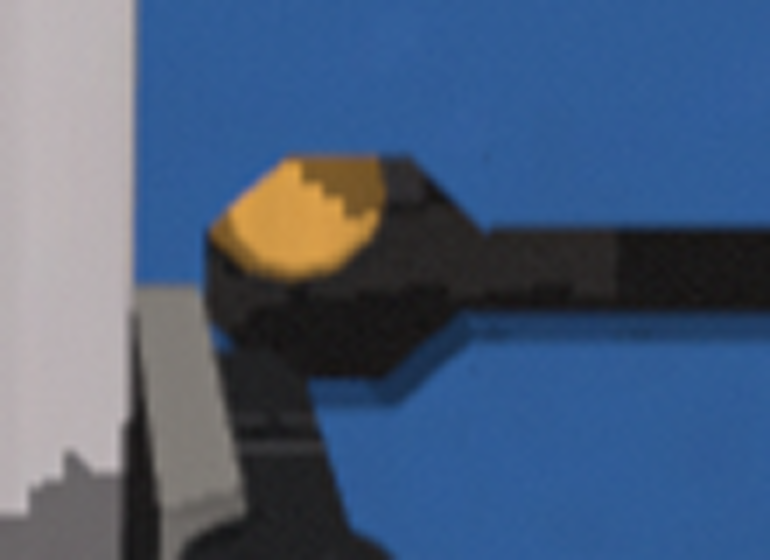

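The keyhole octagon spans about (205–490, 155–400) in the crop. The brass head spans 208–385 in x, with its lower edge at y 280. I'll compare both with the projected outlines.

```bash
python3 - <<'E'
from g import *
th=np.linspace(0,2*np.pi,73)
def ext(c,rad,z):
    P=np.array([ft+FM@[c[0]+rad*np.cos(t),c[1]+rad*np.sin(t),z] for t in th]); p=(proj('w6',P)-[280,205]+.5)*7
    return p.min(0).round(0),p.max(0).round(0)
for z in (.0085,.0105,.013): print('head9',z,ext((SX,0),.009,z))
print('head7.5 top',ext((SX,0),.0075,.013))
for z in (.0304,.0364): print('hole',z,ext((.0956,-.0002),.012,z))
E
```

```text
head9 0.0085 (array([199.,  88.]), array([379., 258.]))
head9 0.0105 (array([200.,  94.]), array([383., 266.]))
head9 0.013 (array([202., 102.]), array([387., 275.]))
head7.5 top (array([218., 117.]), array([372., 261.]))
hole 0.0304 (array([190., 133.]), array([459., 383.]))
hole 0.0364 (array([195., 157.]), array([473., 413.]))
```

The head lies about 1.4 mm towards −y of the prediction, and the hole about 1 mm up-slope and 0.4 mm towards +y. I'll correct by (−0.8, −1.4) mm and lower by feel.

```bash
cat >> g.py <<'E'
DY=-.0014; X0=SX+.002-.0008
E
python3 - <<'E'
from g import *
r.movel(tcp(X0,DY,.03),vel=.05)
f0_=np.array(r.current_force())
for z in (.018,.014,.010,.006,.003,.001,-.001,-.003,-.005):
    s=r.movel(tcp(X0,DY,z),vel=.02,stop_force=4); print(z,s,infac(),(FM.T@(np.array(r.current_force())-f0_)).round(1))
    if s: break
print(r.current_t())
E
```

```text
0.018 False [96.4 -1.4 18. ] [-0.6  0.9  1.4]
0.014 False [96.2 -1.3 13.9] [ 0.  -0.3  0.8]
0.01 False [96.2 -1.3  9.8] [-0.3  0.3  0.5]
0.006 False [96.2 -1.3  5.8] [-0.3  0.2  0.4]
0.003 True [96.7 -1.5  4. ] [0.3 0.  9.7]
16.9167
```

```bash
python3 - <<'E'
from g import *
s=snap('wrist','w7'); im=s['frame']; hsv=cv2.cvtColor(im,cv2.COLOR_RGB2HSV)
m=cv2.inRange(hsv,(12,90,60),(28,255,255)); m[:, :270]=0; m[:,410:]=0; m[300:]=0
n,l,st,c=cv2.connectedComponentsWithStats(m); k=1+np.argmax(st[1:,4]); print(c[k],st[k])
th=np.linspace(0,2*np.pi,73)
for z in (.0085,.013):
    p=proj('w7',np.array([ft+FM@[SX+.009*np.cos(t),DY+.009*np.sin(t),z] for t in th])); print(z,p.min(0).round(0),p.max(0).round(0))
x0,y0,w,h=st[k][:4]
g=im[y0-8:y0+h+10:2,x0-10:x0+w+16:2]
for row in g: print(''.join('B' if (q[2]>q[0]*1.3 and q[2]>60) else 'o' if (q[0]>q[2]*1.6 and q[0]>60) else '#' if q.max()<75 else '.' for q in row.astype(int)))
E
```

```text
[328.76040172 245.08608321] [314 231  31  29 697]
0.0085 [313. 231.] [343. 258.]
0.013 [314. 233.] [344. 261.]
BBBBBBBBBBBBBBBBBBBBBBBBBBBBB
BBBBBBBBBBBBBBBBBBBBBBBBBBBBB
BBBBBBBBBBBBBBBBBBBBBBBBBBBBB
BBBBBBBB##########BBBBBBBBBBB
BBBBBBB####oooo####BBBBBBBBBB
BBBBBB###oooooooo###BBBBBBBBB
BBBBB###oooooooooo.##BBBBBBBB
BBBB###oooooooooooo.##BBBBBBB
BBB###oooooooooooooo...######
BBB###oooooooooooooo...######
BBB##ooooooooooooooo...######
BBB##oooooooooooooooo..######
...##oooooooooooooooo########
...###oooooooooooooo#B#B##B#B
...B##ooooooooooooooBBBBBBBBB
...BB#ooooooooooooo#BBBBBBBBB
....###ooooooooooo.BBBBBBBBBB
....#####oooooooo.BBBBBBBBBBB
....######.ooo.#BBBBBBBBBBBBB
....######BBBBBBBBBBBBBBBBBBB
....#######BBBBBBBBBBBBBBBBBB
.....######BBBBBBBBBBBBBBBBBB
.....######BBBBBBBBBBBBBBBBBB
.....######BBBBBBBBBBBBBBBBBB
```

The head sits fully inside the octagon with a gap all round. I'll press lightly, release, re-take the bar and slide.

```bash
python3 - <<'E'
from g import *
F=lambda: (FM.T@np.array(r.current_force())).round(1)
z0=infac()[2]/1000
print(r.movel(tcp(X0,DY,z0-.004),vel=.01,stop_force=6),infac(),F())
r.open_gripper(); r.sleep(.6); print('open',infac(),F(),r.current_opening())
def brass(f):
    im=snap('wrist',f)['frame']; m=cv2.inRange(cv2.cvtColor(im,cv2.COLOR_RGB2HSV),(12,90,60),(28,255,255)); m[:,:270]=0; m[:,410:]=0; m[300:]=0
    n,l,st,c=cv2.connectedComponentsWithStats(m); k=1+np.argmax(st[1:,4]); print(c[k],st[k])
    x0,y0,w,h=st[k][:4]
    for row in im[y0-8:y0+h+10:2,x0-10:x0+w+16:2].astype(int): print(''.join('B' if (q[2]>q[0]*1.3 and q[2]>60) else 'o' if (q[0]>q[2]*1.6 and q[0]>60) else '#' if q.max()<75 else '.' for q in row))
brass('w8'); print(r.current_t())
E
```

```text
True [96.7 -1.5  4. ] [-0.1 -0.5  4.3]
open [93.8 -0.4  3. ] [-0.2  0.2 -0.1] 0.08534426099971841
[333.97046414 247.57102672] [319 233  31  30 711]
BBBBBBBBBBBBBBBBBBBBBBBBBBBBB
BBBBBBBBBBBBBBBBBBBBBBBBBBBBB
BBBBBBBBBBBBBBBBBBBBBBBBBBBBB
BBBBBBBB##########BBBBBBBBBBB
BBBBBBB#####oo#####BBBBBBBBBB
BBBBBB###oooooooo###BBBBBBBBB
BBBBB###oooooooooo..#BBBBBBBB
BBBB###oooooooooooo.##BBBBBBB
BBB###oooooooooooooo....#####
BBB###oooooooooooooo...######
BBB###oooooooooooooo...######
BBB##oooooooooooooooo..######
BBB##oooooooooooooooo########
BBB###ooooooooooooooo########
BBB###oooooooooooooo#BBBBBBBB
BBBB##ooooooooooooooBBBBBBBBB
BBBBB##ooooooooooooBBBBBBBBBB
BBBBBB##ooooooooo.BBBBBBBBBBB
BBBBBBB##ooooooo#BBBBBBBBBBBB
BBBBBBBBBBBBBBBBBBBBBBBBBBBBB
BBBBBBBBBBBBBBBBBBBBBBBBBBBBB
BBBBBBBBBBBBBBBBBBBBBBBBBBBBB
BBBBBBBBBBBBBBBBBBBBBBBBBBBBB
BBBBBBBBBBBBBBBBBBBBBBBBBBBBB
18.525
```

```bash
python3 - <<'E'
from g import *
F=lambda: (FM.T@np.array(r.current_force())).round(1)
r.movel(tcp(.0967,-.0015,.0038),vel=.05); print(infac())
r.gripper_close(25); print(r.current_opening(),infac(),F())
s=False
for x in (.090,.080,.070,.063,.060,.058,.056,.054):
    s=r.movel(tcp(x,-.0015,.0038),vel=.025,stop_force=9); print(x,s,infac(),F(),np.round(r.current_ft_torque(),2))
    if s: break
print(r.current_t())
E
```

```text
[97.3 -1.8  3.9]
0.01323970647440993 [96.5 -1.5  3.8] [-0.9  0.2  2.4]
0.09 False [89.8 -1.5  3.9] [-0.8 -0.1  2.1] [ 0.    0.32 -0.06]
0.08 False [79.5 -1.5  3.8] [-1.8 -0.2  3.6] [0.03 0.41 0.  ]
0.07 False [69.7 -1.5  3.9] [-0.5 -0.2  3.5] [0.01 0.3  0.03]
0.063 False [62.7 -1.5  3.8] [ 1.2 -0.3  3.5] [-0.09  0.19  0.02]
0.06 False [60.  -1.6  3.8] [0.8 0.1 2.1] [-0.1   0.06 -0.01]
0.058 False [59.5 -1.6  4. ] [ 5.4  1.5 -0.3] [ 0.15 -0.76  0.15]
0.056 False [59.1 -1.6  4.2] [ 7.4  2.4 -1.3] [ 0.31 -1.29  0.15]
0.054 False [58.8 -1.6  4.5] [10.4  3.8 -1.4] [ 0.53 -1.84  0.25]
22.3917
```

```bash
python3 - <<'E'
from g import *
F=lambda: (FM.T@np.array(r.current_force())).round(1)
def P(x,z): return ft+FM@[x,-.0015,z+.0038]
r.movel(tcp(.0595,-.0015,.004),vel=.02)
r.open_gripper(); r.sleep(.3); print(infac(),F())
r.movel(tcp(.0595,-.0015,.09),vel=.15)
r.gripper_close(25)
r.movel(P(.165,.09),vel=.2); print(r.movel(P(.165,.015),vel=.08,stop_force=5),F())
f0_=F()
for x in np.arange(.155,.118,-.003):
    s=r.movel(P(x,.015),vel=.03,stop_force=6); d=F()-f0_
    if s or abs(d[0])>1: print(x,s,infac()+[-30,0,0],d)
    if s: break
r.sleep(.3); print(F()-f0_)
r.movel(P(.165,.015),vel=.1); r.movel(P(.165,.15),vel=.2)
q=list(r.current_joint_positions()); q[0]-=.6; r.move_joints(q)
print(r.current_t())
a=snap('top','t9'); b=snap('scene','s9')
A=cv2.resize(cv2.imread('pics/t9_raw.png')[138:228,292:382],(400,400),interpolation=cv2.INTER_CUBIC)
B=cv2.resize(cv2.imread('pics/s9_raw.png')[215:325,190:300+10+0],(400,367),interpolation=cv2.INTER_CUBIC)
c=np.zeros((400,800,3),np.uint8); c[:,:400]=A; c[:367,400:]=B; cv2.imwrite('pics/f.png',c)
E
```

```text
[59.5 -1.5  4. ] [-0.5 -0.2 -0.2]
False [-0.1 -0.1 -0.1]
0.13099999999999998 False [132.6  -1.8  -7.7] [ 3.7  0.  -0.1]
0.12799999999999997 False [132.3  -1.9  -7.1] [8.5 1.7 0.6]
0.12499999999999997 False [132.1  -2.   -6.4] [10.9  3.1  1.3]
0.12199999999999997 False [131.8  -2.   -5.7] [15.3  4.2  1.4]
0.11899999999999997 False [131.6  -2.   -5.1] [17.9  6.   2.1]
[18.4  5.8  2.9]
33.7417
```

View pics/f.png

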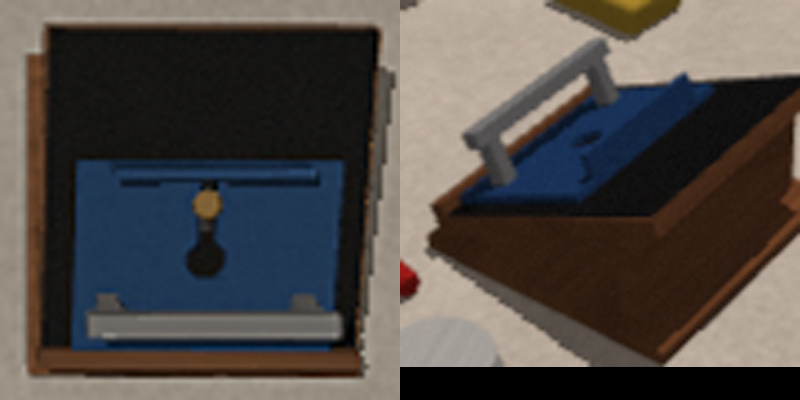

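The last picture shows the plate flat and square. Its lower edge meets the ledge from (75,350) to (330,348), and the screw head is in the narrow slot at (207,205). The arm is clear, so I'm handing in.

```bash
python3 -c "
from cell import r
print(r.sign_off(), r.current_t())"
```

```text
the job is handed in; nothing more can be done
the job is handed in; nothing more can be done
```

The right-hand blue rail is mounted: I set it down over the screw, let it go, then slid it until its lower edge sat square on the ledge with the screw in the narrow slot. I handed the job in at about 34 s with the arm clear and have not seen the verdict.

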